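Set the straightedge to a drawer front and lock it down

TASK

The drawer front on the marking board is about to be marked for its new knobs. Slide the aluminium straightedge up so that its graduated edge lies flush along the drawer front's near edge, flat on the board and still midway between the two red turnbuttons, and do not shove the drawer front out of its place. Then turn both turnbuttons fully across the ends of the straightedge, leaving the knobs and the other things on the table where they are.

Things in the scene. Friction and masses are not known exactly. Their poses are not given: they have to be found in the camera images.
- board: Plywood marking board, fixed, 310 (x) x 420 (y) x 12 mm thick; origin at the centre of its underside on the table, z up; its -x side faces the robot. Its top is 12 mm above the table. The two turnbutton posts (18 mm across) stand on it at x -32, y +175 and -175 mm.
- drawer_front: Dark wood drawer front lying loose on the board, 140 (x) x 300 (y) x 19 mm thick, about 0.95 kg, held by its weight only (a sideways push of more than some 5 N shifts it); origin at the centre of its underside. Its near edge is the long plain -x face. More than 10 mm of shift is too much.
- front_edge (a point): Middle of the lower border of the drawer front's near face; axes of the drawer front (x into the wood, y along the edge).
- straightedge: Loose aluminium straightedge, 35 (x) x 280 (y) x 10 mm, about 0.26 kg, flat on the board on the robot's side of the drawer front; origin at the centre of its underside, y along its length. The +x long edge is the graduated one. A yellow finger rib on it is 12 mm wide (x -12 to 0), 120 mm long (centred), its top 24 mm above the underside.
- edge_left (a point): +y end of the straightedge's graduated (+x) edge, at its underside.
- edge_right (a point): -y end of the straightedge's graduated (+x) edge, at its underside.
- left_button (a joint): left turnbutton angle (rad). At 0 its red bar points along the board's -x (open); positive turns it anticlockwise seen from above; at 1.57 it points along the board's -y, across the end of the seated straightedge; it stops at 1.60 (fully across; other stop -0.5). Stays where left; friction 0.04 N m.
- right_button (a joint): right turnbutton angle (rad). At 0 its red bar points along the board's -x (open); positive turns it clockwise seen from above; at 1.57 it points along the board's +y, across the end of the seated straightedge; it stops at 1.60 (fully across; other stop -0.5). Stays where left; friction 0.04 N m.
- left_pivot (a point): Pivot axis of the left turnbutton, at the underside of its bar; axes of the board. The bar is 60 mm long from the pivot, 18 mm wide, 8 mm thick, its underside 12.5 mm above the board's top.
- right_pivot (a point): Pivot axis of the right turnbutton, at the underside of its bar; axes of the board. Same sizes as the left.
- left_peg (a point): Top of the black thumb peg on the left turnbutton: 12 mm across, standing 22 mm above the bar (its top 42.5 mm above the board's top), 48 mm from the pivot.
- right_peg (a point): Top of the black thumb peg on the right turnbutton, same sizes.
- knob_a: Black cabinet knob, 30 mm across, 28 mm high, loose on the drawer front; leave it. Origin at the centre of its foot.
- knob_b: Second black cabinet knob, like the first; leave it.
- mug: Blue mug, 80 mm across, 90 mm high, beside the board; leave it.
- bowl: White bowl, 120 mm across, 55 mm high, beside the board; leave it.
- glue: Yellow glue bottle, 54 mm across, 160 mm high, beside the board; leave it.
- tape: Orange tape measure, 65 x 35 x 60 mm high, beside the board; leave it.
- screwdriver: Red-handled screwdriver, about 200 mm long, lying on the table on the robot's side of the board; leave it.

How it is judged:
On the way, in this order (a step that is already met when the one before it is completed fails the run):
1. the straightedge lies flush along the drawer front's near edge, flat on the board and midway between the turnbuttons (x of edge_left in the frame of front_edge between -0.002 and 0.002 m and x of edge_right in the frame of front_edge between -0.002 and 0.002 m and z of straightedge in the frame of board below 0.0145 m and angle between straightedge's own z axis and vertical below 0.05 rad and y of straightedge in the frame of board between -0.018 and 0.018 m), for 0.2 s.
2. both turnbuttons are turned across its ends (value of joint each of left_button, right_button above 1.4 rad), for 0.2 s.
At the end, for the whole second after the job is handed in: Both ends of the graduated edge within 2 mm of the drawer front's near face; straightedge flat (underside within 2.5 mm of the board's top, tilt under 0.05 rad), its middle within 18 mm of the board's centre line; both turnbuttons above 1.4 rad; straightedge and drawer front at rest (all of step 1 and all of step 2 and linear speed of each of straightedge, drawer_front below 0.01 m/s); the robot touches nothing.
It fails at once if the drawer front is shoved more than 10 mm from its place (distance of drawer_front from where it was at the start of the episode above 0.01 m).
It fails at once if a bystander is moved by more than 30 mm (distance of any of knob_a, knob_b, mug, bowl, glue, tape, screwdriver from where it was at the start of the episode above 0.03 m).
It also fails if it takes over 69 s, if anything falls off the work surface, if the arm or the gripper's body presses on something with over 40 N, if the wrist force passes 120 N, or if a joint passes its speed limit or range.

ROBOT

A 7-joint arm with a two-finger parallel gripper is mounted at the origin on the work surface. World frame = base frame: x ahead of the robot, y to its left, z up, the work surface at z = 0. Lengths are in m, angles in rad, forces in N, time in s.
With the tool pointing down it reaches from about 0.425 to 0.825 m from the base axis. Payload 3.6 kg.
Tool frame: the origin (TCP) lies where the fingers leave the gripper's body, on its centre line; the fingertips stand 73 mm ahead of it and the grasp point (between the pads) lies 54 mm ahead of it; z points along the fingers, y is the line along which they close (so a half turn about z gives the same grasp; the last joint's range is limited). The gripper opens to 85 mm and grips with 20 to 120 N. Pads are 22 mm wide; open, the fingers measure 114 mm over their backs; the gripper's body (76 mm by 85 mm) begins 54 mm behind the grasp point. The pads swing forward as they close: fully open they stand 13 mm farther back than shut.
Start: joints at [-1.218, 0.615, -0.013, 1.423, 0.008, 1.103, -0.04], TCP at [0.24, 0.604, 0.304] pointing down, gripper open.
Joint ranges: [-3.12, 3.12], [-0.3, 2.06], [-1.34, 1.32], [0.26, 2.42], [-1.36, 4.5], [0.01, 1.98], [-2.84, 2.84]. Speed limits (rad/s): [2.79, 2.79, 3.14, 3.14, 3.14, 3.14, 3.14].

INTERFACE

Orientations are given as a unit quaternion [x, y, z, w].
In Python, from station import arm, snapshot, camera_info, ticket gives the robot as it stands. Calls block until the motion is done:
- arm.movep(position, orientation): joint-space move of the TCP to a pose.
- arm.line_to(position, velocity=0.15, ori=None): straight line of the TCP; ori=None keeps the orientation; velocity is the mean speed in m/s.
- arm.move_j(angles): joint-space move.
- arm.move_gripper(opening, effort=None): opening from 0.0 (shut) to 1.0 (fully open); effort is the grip in N (None keeps the last); returns when the fingers have stopped.
- arm.pause(seconds).
- arm.ik(position, orientation): joint angles nearest the present ones, or None.
- snapshot(name): name is "side" or "top" or "wrist"; returns the picture (480x640x3 uint8, blue, green, red); there is no depth.
- camera_info(name): a dict with "fx", "fy", "cx", "cy" (pixels), "R" (3x3) and "t" (3): a world point X has camera coordinates R X + t; the wrist camera has in their place "T_tool_cam" (4x4, takes a point from camera to tool coordinates, whose origin is the TCP and whose axes are the flange's). Camera axes: x right, y down, z forward; pixel columns grow to the right and rows downward; lengths in m; the calibration is good to about 2 mm. A picture is of the moment at which its call begins: read the wrist's pose just before it. camera_info takes no time and is no camera call.
A pose or a line that the arm cannot do raises arm.MotionError and nothing moves.
- ticket.finish_job(): hands the job in, once; it reports no verdict.
Readings, each from a call of its own:
- arm.read_time(): time.
- arm.read_joint_positions(): joint angles.
- arm.read_dq(): joint speeds.
- arm.read_effort(): joint torques, N m.
- arm.read_tool_pos(): TCP position.
- arm.read_eef_rot(): TCP orientation.
- arm.read_ft_force(): force on the tool from outside, world axes, zero at the start.
- arm.read_wrist_torque(): the same for the moment, N m.
- arm.read_opening(): opening from 0.0 (shut) to 1.0 (fully open).
Only numpy, scipy, OpenCV 4.12 (cv2) and the standard library are available. Lean on these libraries where they do the work, as an engineer would, in place of code of your own. Each camera call takes 0.05 s, during which the arm holds its last target. There are 200 camera calls.

## Working session

There is one attempt and no reset: what is moved stays moved. The work goes in short steps, each a Python script; the robot and the scene stay as the last script left them, time stands still between calls to the robot, and variables do not carry over. Pictures are saved under pics/ and viewed, on a budget of 10 in all, crops included, one or two more only if the job needs it, and the job is handed in when it is done.

```bash
ls; mkdir -p pics; python3 - <<'E'
from station import arm, snapshot, camera_info
import cv2, numpy as np
for n in ("top","side"):
    cv2.imwrite(f"pics/{n}0.png", snapshot(n)); c=camera_info(n)
    print(n,c["fx"],c["cx"],c["cy"],np.round(np.array(c["R"]),3).tolist(),np.round(c["t"],3))
print(camera_info("wrist")); print(arm.read_time(),arm.read_tool_pos(),arm.read_eef_rot())
E
```

```text
pics
top 622.4859851135487 310.319876232995 232.57724739715155 [[-0.029, -1.0, 0.006], [-0.983, 0.027, -0.181], [0.181, -0.011, -0.983]] [0.006 0.502 1.641]
side 444.0454357053893 313.3560264530013 238.90742468255897 [[0.958, -0.287, 0.004], [-0.165, -0.565, -0.808], [0.234, 0.774, -0.589]] [-0.496  0.12   0.928]
{'fx': 404.66422345093673, 'fy': 404.66422345093673, 'cx': 321.31013717630793, 'cy': 246.36230187137303, 'T_tool_cam': array([[ 9.90948724e-04, -9.45440457e-01, -3.25793433e-01,
         8.42352075e-02],
       [ 9.99999196e-01,  6.79184213e-04,  1.07067749e-03,
         1.31255184e-03],
       [-7.90988058e-04, -3.25794232e-01,  9.45440370e-01,
        -7.08812651e-02],
       [ 0.00000000e+00,  0.00000000e+00,  0.00000000e+00,
         1.00000000e+00]])}
0.1 [0.24019169 0.60341845 0.30280949] [ 1.88233726e-01  9.82123513e-01 -1.19645877e-03 -1.92859840e-04]
```

View pics/top0.png

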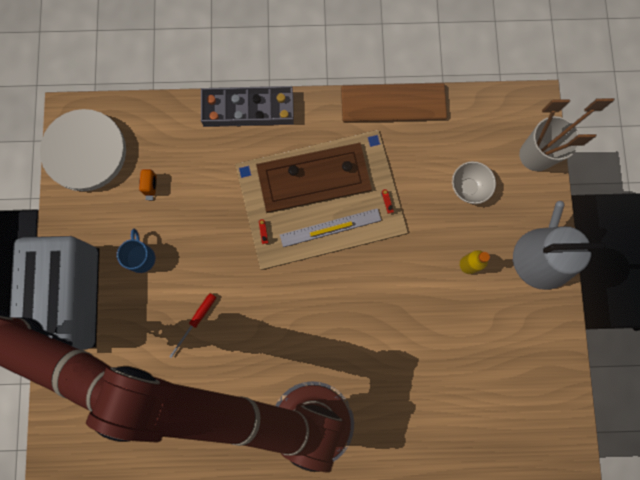

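View pics/side0.png

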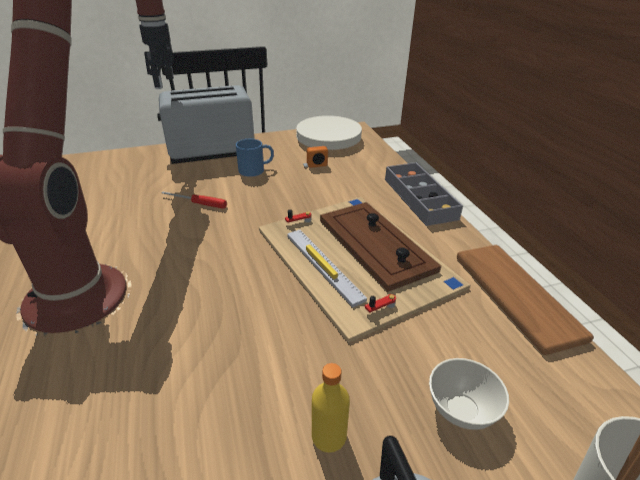

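The top view shows the board at about (322,200), rotated by about 13°. The red turnbuttons are at (263,231) and (388,202), the straightedge runs from (282,240) to (381,216), and the drawer front is centred at (315,178). The side view agrees. Next I'll locate the board roughly and look from above with the wrist camera.

```bash
cat > h.py <<'E'
from station import arm, snapshot, camera_info, ticket
import cv2, numpy as np
from scipy.spatial.transform import Rotation as Ro
def quat(a): return [np.cos(a/2),np.sin(a/2),0,0]   # tool down, tool x at world angle a
def ray(n,uv,z,T=None):
    c=camera_info(n); d=np.array([(uv[0]-c["cx"])/c["fx"],(uv[1]-c["cy"])/c["fy"],1])
    if n=="wrist":
        p,q=T; Rt=Ro.from_quat(q).as_matrix(); M=np.array(c["T_tool_cam"])
        o=np.array(p)+Rt@M[:3,3]; w=Rt@M[:3,:3]@d
    else:
        R=np.array(c["R"]); o=-R.T@np.array(c["t"]); w=R.T@d
    return o+w*(z-o[2])/w[2]
E
python3 - <<'E'
from h import *
C=[ray("top",p,.012) for p in [(237,165),(380,132),(407,232),(261,268)]]
print(np.round(C,3)); m=np.mean(C,0); print(m)
e=(C[0]-C[1])+(C[3]-C[2]); b=np.arctan2(-e[0],e[1]); print("yaw",b)
for a in (b,b+np.pi,b+np.pi/2,b-np.pi/2):
  for h in (.30,.36):
    # camera above board centre: look offset ~0.084 -> centred by tilt
    p=[m[0]-.03,m[1],h]; q=arm.ik(p,quat(a)); print(a,h,None if q is None else np.round(q,2))
E
```

```text
[[ 0.708  0.192  0.012]
 [ 0.794 -0.216  0.012]
 [ 0.503 -0.276  0.012]
 [ 0.414  0.129  0.012]]
[ 0.60461434 -0.04271261  0.012     ]
yaw 0.2124000579970108
0.2124000579970108 0.3 [-0.4   0.59  0.73  1.66 -0.44  1.06 -0.9 ]
0.2124000579970108 0.36 [-0.42  0.53  0.76  1.58 -0.39  1.19 -0.95]
3.353992711586804 0.3 [-0.01  0.5   0.07  1.65 -0.04  0.99  1.86]
3.353992711586804 0.36 [-0.06  0.45  0.15  1.56 -0.07  1.13  1.89]
1.7831963847919075 0.3 [-0.21  0.52  0.38  1.66 -0.22  1.    0.46]
1.7831963847919075 0.36 [-0.24  0.47  0.43  1.57 -0.21  1.14  0.45]
-1.3583962687978857 0.3 [-0.58  0.74  1.13  1.67 -0.72  1.21 -2.2 ]
-1.3583962687978857 0.36 [-0.59  0.67  1.14  1.58 -0.62  1.3  -2.29]
```

```bash
python3 - <<'E'
from h import *
b=.2124
arm.movep([.575,-.05,.32],quat(b+np.pi))
arm.pause(.2)
T=(arm.read_tool_pos(),arm.read_eef_rot()); im=snapshot("wrist"); cv2.imwrite("pics/w1.png",im)
np.savez("w1.npz",p=T[0],q=T[1]); print(T,arm.read_time(),arm.read_ft_force())
E
```

```text
(array([ 0.57509053, -0.04934971,  0.31995327]), array([-1.06531127e-01,  9.94309361e-01,  1.12502710e-04, -4.61025030e-06])) 2.95 [-0.1872725   0.48194691  0.32747274]
```

View pics/w1.png

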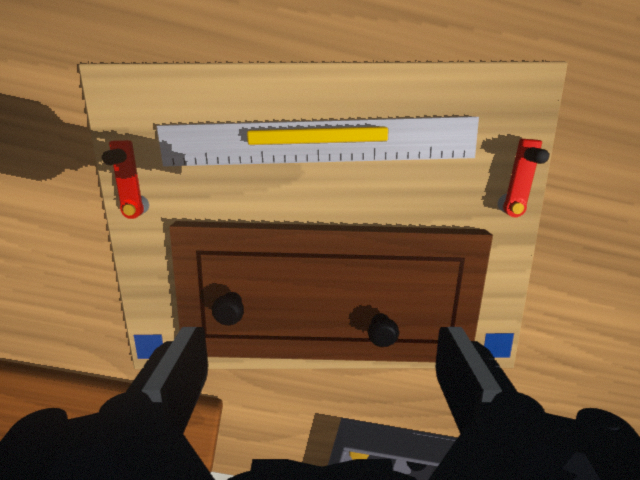

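The wrist view has up in the image as the robot side and right as board +y. The straightedge runs from (158,125) to (478,160) and the drawer's near edge from (175,224) to (490,232). The pivots are at (517,208) and (130,210), and the pegs at (537,155) and (114,157). Next I'll convert these to board coordinates.

```bash
python3 - <<'E'
from h import *
d=np.load("w1.npz"); T=(d["p"],d["q"]); im=cv2.imread("pics/w1.png"); hsv=cv2.cvtColor(im,cv2.COLOR_BGR2HSV); H,S,V=[hsv[...,i].astype(int) for i in range(3)]
W=lambda uv,z: ray("wrist",uv,z,T)[:2]
# board: pivots (screw tops about bar top z=.0325)
ym=((H>18)&(H<32)&(S>180)&(V>110)).astype(np.uint8)
n,l,st,ce=cv2.connectedComponentsWithStats(ym)
big=[(st[i,4],ce[i]) for i in range(1,n) if st[i,4]>40]; print([(s,np.round(c,1)) for s,c in big])
red=((H<8)|(H>172))&(S>170)&(V>100); n,l,st,ce=cv2.connectedComponentsWithStats(red.astype(np.uint8))
print("red",[(st[i,4],np.round(ce[i],1)) for i in range(1,n) if st[i,4]>100])
piv=sorted([c for s,c in big if s<400 and 190<c[1]<225],key=lambda c:c[0])
PR,PL=[W(c,.0335) for c in (piv[0],piv[-1])]
print("pivots",PR,PL,"dist",np.linalg.norm(PL-PR))
e=PL-PR; b=np.arctan2(-e[0],e[1]); ex=np.array([np.cos(b),np.sin(b)]); ey=np.array([-ex[1],ex[0]])
O=(PL+PR)/2+.032*ex; print("board",O,b)
B=lambda uv,z: np.array([(W(uv,z)-O)@ex,(W(uv,z)-O)@ey])
for n,uv in dict(cornR=(80,64),cornL=(566,62)).items(): print(n,np.round(B(uv,.012),4))
for n,uv in dict(pegR=(113,157),pegL=(539,155)).items(): print(n,np.round(B(uv,.0545),4))
# straightedge: grey
g=((S<60)&(V>90)).astype(np.uint8); g[:100]=0; g[200:]=0
n,l,st,ce=cv2.connectedComponentsWithStats(g); i=1+np.argmax(st[1:,4]); print(st[i])
def colline(rowf,cols,z):
    P=np.array([B((c,r),z) for c in cols for r in [rowf(c)] if r is not None]); k=np.polyfit(P[:,1],P[:,0],1)
    r=P[:,0]-np.polyval(k,P[:,1]); ok=abs(r)<.001; k=np.polyfit(P[ok,1],P[ok,0],1); return k,ok.sum(),len(P)
def top(c): r=np.where(l[:,c]==i)[0]; return r.min()-.5 if len(r) else None
def bot(c): r=np.where(l[:,c]==i)[0]; return r.max()+.5 if len(r) else None
print("SE back",colline(top,range(250,470,3),.022)); print("SE grad",colline(bot,range(210,470,3),.022))
yb=[c for s,c in big if s>400]; print("rib c",[B(c,.036) for c in yb])
r=(l==i).any(0).nonzero()[0]; print("SE cols",r.min(),r.max(),B((r.min(),145),.022),B((r.max(),138),.022))
for c in (220,330,440): print(c,[tuple(im[r,c]) for r in range(216,242,2)])
E
python3 -c "
import cv2;im=cv2.imread('pics/w1.png')
a=cv2.resize(im[195:255,150:350],None,fx=4,fy=4,interpolation=0);b=cv2.resize(im[195:255,330:530],None,fx=4,fy=4,interpolation=0)
cv2.imwrite('pics/c1.png',cv2.vconcat([a,b]))"
```

```text
[(np.int32(1955), array([317. , 135.1])), (np.int32(95), array([517.3, 207.9])), (np.int32(84), array([128.7, 209.3])), (np.int32(92), array([357.9, 455.6]))]
red [(np.int32(159), array([531.3, 143.2])), (np.int32(957), array([521.1, 184.6])), (np.int32(756), array([129.4, 193.8]))]
pivots [ 0.61605887 -0.21714277] [0.54001463 0.12620495] dist 0.35166800164550077
board [ 0.60927965 -0.03854927] 0.21796039564819178
cornR [-0.1545 -0.2077]
cornL [-0.1546  0.2085]
pegR [-0.081  -0.1715]
pegL [-0.0813  0.1763]
[  157   116   322    50 10494]
SE back (array([-0.02350818, -0.10816876]), np.int64(74), 74)
SE grad (array([-0.02176826, -0.07248622]), np.int64(87), 87)
rib c [array([-0.09645148, -0.00496763])]
SE cols 157 478 [-0.08757022 -0.14707753] [-0.0925591   0.13705891]
220 [(np.uint8(101), np.uint8(153), np.uint8(187)), (np.uint8(96), np.uint8(146), np.uint8(181)), (np.uint8(51), np.uint8(76), np.uint8(96)), (np.uint8(29), np.uint8(44), np.uint8(66)), (np.uint8(14), np.uint8(33), np.uint8(50)), (np.uint8(22), np.uint8(35), np.uint8(55)), (np.uint8(30), np.uint8(53), np.uint8(97)), (np.
[... 737 characters left out ...]
(59), np.uint8(100)), (np.uint8(33), np.uint8(56), np.uint8(97)), (np.uint8(28), np.uint8(52), np.uint8(92))]
440 [(np.uint8(92), np.uint8(140), np.uint8(175)), (np.uint8(94), np.uint8(143), np.uint8(177)), (np.uint8(101), np.uint8(154), np.uint8(189)), (np.uint8(104), np.uint8(165), np.uint8(199)), (np.uint8(104), np.uint8(160), np.uint8(195)), (np.uint8(56), np.uint8(86), np.uint8(106)), (np.uint8(29), np.uint8(42), np.uint8(61)), (np.uint8(17), np.uint8(31), np.uint8(46)), (np.uint8(22), np.uint8(34), np.uint8(52)), (np.uint8(30), np.uint8(54), np.uint8(96)), (np.uint8(29), np.uint8(55), np.uint8(99)), (np.uint8(29), np.uint8(54), np.uint8(99)), (np.uint8(27), np.uint8(51), np.uint8(94))]
```

View pics/c1.png

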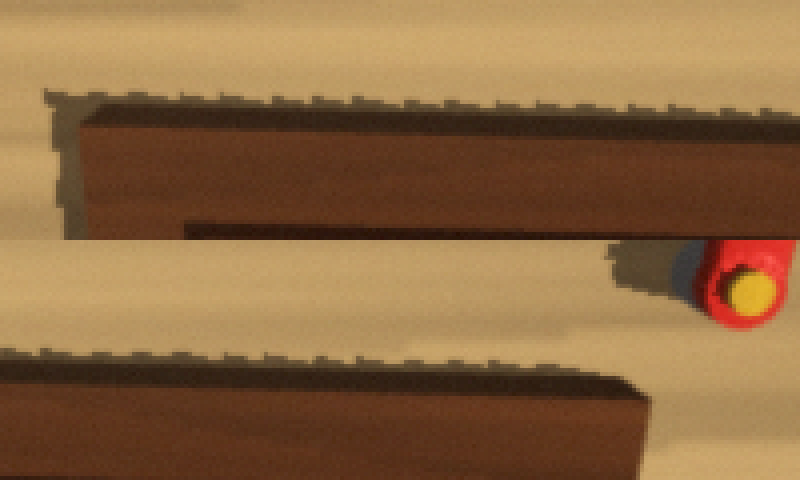

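The crop shows the drawer's near top edge from (170,226.2) to (492.5,234.8), and the lower border from (176.2,220.8) to (485,229.2).

```bash
cat >> h.py <<'E'
O=np.array([.60928,-.03855]); b=.218
ex=np.array([np.cos(b),np.sin(b)]); ey=np.array([-ex[1],ex[0]])
def toB(p): return np.array([(np.array(p)[:2]-O)@ex,(np.array(p)[:2]-O)@ey])
def toW(x,y,z): return [*(O+x*ex+y*ey),z]
E
python3 - <<'E'
from h import *
d=np.load("w1.npz"); T=(d["p"],d["q"])
for z,uv in [(.031,(170,226.2)),(.031,(492.5,234.8)),(.012,(176.2,220.8)),(.012,(485,229.2))]: print(np.round(toB(ray("wrist",uv,z,T)),4))
E
```

```text
[-0.0153 -0.1415]
[-0.0057  0.1579]
[-0.0152 -0.1421]
[-0.0055  0.1583]
```

```bash
cat > push.py <<'E'
from h import *
a=b+np.pi-.032; yd=-.032
n=np.array([np.cos(b+yd),np.sin(b+yd)])
arm.movep(toW(-.133,-.005,.13),quat(a))
f0=np.array(arm.read_ft_force())
arm.line_to(toW(-.133,-.005,.082),.1); arm.pause(.1)
f0=np.array(arm.read_ft_force()); z=.082
while z>.069:
    z-=.001; arm.line_to(toW(-.133,-.005,z),.03)
    fz=(np.array(arm.read_ft_force())-f0)[2]
    if abs(fz)>3: break
print("floor z",z,arm.read_tool_pos(),fz,arm.read_time())
z=z+.003 if abs(fz)>3 else .075
arm.line_to(toW(-.133,-.005,z),.05); arm.pause(.1)
print(z,arm.read_opening(),(np.array(arm.read_ft_force())-f0))
E
python3 push.py
```

```text
floor z 0.071 [ 0.48059913 -0.07222232  0.07150487] 5.783589746668743 7.2917
0.074 1.0021513393958206 [ 0.52987583 -2.19219609  0.36251472]
```

```bash
cat > push2.py <<'E'
from h import *
yd=-.032; n=np.array([np.cos(b+yd),np.sin(b+yd)])
p0=np.array(arm.read_tool_pos()); p0[2]=.074
arm.pause(.1); f0=np.array(arm.read_ft_force())
def go(d,v):
    arm.line_to([*(p0[:2]+d*n),p0[2]],v); f=np.array(arm.read_ft_force())-f0
    F=f[:2]@n; print(f"{d:.4f} Fn={F:.2f} fz={f[2]:.2f} tz={arm.read_wrist_torque()[2]:.2f}"); return F
for d in (.02,.045,.066): go(d,.04)
for d in np.arange(.0675,.0815,.001):
    if go(d,.012)<-4.5: break
print(arm.read_tool_pos(),toB(arm.read_tool_pos()),arm.read_time())
T=(arm.read_tool_pos(),arm.read_eef_rot()); cv2.imwrite("pics/w2.png",snapshot("wrist")); np.savez("w2.npz",p=T[0],q=T[1])
E
python3 push2.py
```

```text
0.0200 Fn=-2.47 fz=1.44 tz=0.16
0.0450 Fn=-0.29 fz=0.68 tz=-0.03
0.0660 Fn=-1.52 fz=-0.01 tz=-0.02
0.0675 Fn=-3.50 fz=2.33 tz=0.01
0.0685 Fn=-2.24 fz=-0.58 tz=-0.05
0.0695 Fn=-1.37 fz=0.17 tz=-0.08
0.0705 Fn=-1.47 fz=-0.17 tz=-0.02
0.0715 Fn=-1.12 fz=0.06 tz=-0.03
0.0725 Fn=-0.50 fz=-0.56 tz=0.05
0.0735 Fn=-1.14 fz=-0.13 tz=0.04
0.0745 Fn=-1.38 fz=-0.21 tz=0.06
0.0755 Fn=-2.93 fz=2.24 tz=-0.04
0.0765 Fn=-5.67 fz=2.84 tz=-0.02
[ 0.55443565 -0.05826992  0.07397742] [-0.05781127 -0.0073916 ] 12.3667
```

Contact came at 76 mm, as predicted. I'll back off and check from above.

```bash
python3 - <<'E'
from h import *
n=np.array([np.cos(b-.032),np.sin(b-.032)])
p=np.array(arm.read_tool_pos())
arm.line_to([*(p[:2]-.015*n),.08],.06)
arm.line_to([*(p[:2]-.03*n),.22],.2)
arm.pause(.15)
T=(arm.read_tool_pos(),arm.read_eef_rot()); im=snapshot("wrist"); cv2.imwrite("pics/w3.png",im); np.savez("w3.npz",p=T[0],q=T[1]); print(T,arm.read_time())
E
```

```text
(array([ 0.52439866, -0.06365903,  0.21857254]), array([-9.29281919e-02,  9.95671734e-01,  2.66292133e-04, -1.44196836e-03])) 13.9083
```

View pics/w3.png

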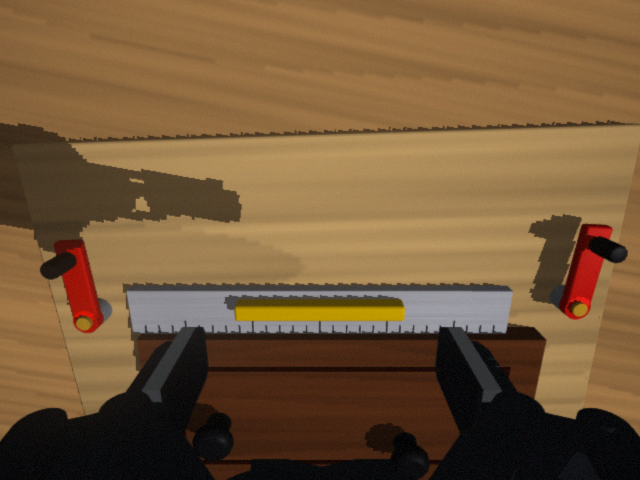

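```bash
python3 -c "
import cv2;im=cv2.imread('pics/w3.png')
a=cv2.resize(im[310:350,115:215],None,fx=7,fy=7,interpolation=0);b=cv2.resize(im[310:350,455:555],None,fx=7,fy=7,interpolation=0)
cv2.imwrite('pics/c3.png',cv2.vconcat([a,b]))"
```

```text
(no output)
```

View pics/c3.png

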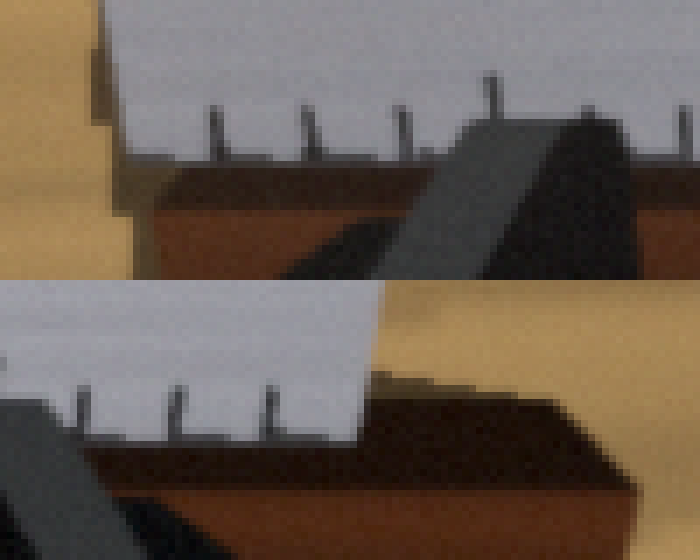

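```bash
python3 - <<'E'
from h import *
d=np.load("w3.npz"); T=(d["p"],d["q"])
f=lambda uv,z: toB(ray("wrist",uv,z,T))
sl=f((133,332.9),.022); sr=f((506,333),.022); dl=f((138,339.9),.031); dr=f((545,339.9),.031)
k=(dr[0]-dl[0])/(dr[1]-dl[1]); print(sl,sr,dl,dr,"slope",k)
for s in (sl,sr): print("gap mm",1e3*(dl[0]+k*(s[1]-dl[1])-s[0]))
print("centre y",(sl+sr)/2)
for uv in [(84,324),(579,309)]: print("pivot",f(uv,.0335))
for uv in [(52,268),(618,254)]: print("peg", f(uv,.0545))
E
```

```text
[-0.01562141 -0.14874124] [-0.00651419  0.1324813 ] [-0.01492822 -0.1412255 ] [-0.00533939  0.15728191] slope 0.032122581547493256
gap mm 0.4517601881948684
gap mm 0.37813576343952854
centre y [-0.0110678  -0.00812997]
pivot [-0.03066305 -0.17613118]
pivot [-0.0313943   0.17609344]
peg [-0.08217163 -0.17313431]
peg [-0.08035096  0.17895911]
```

It is flush: gaps of about 0.4 mm at both ends, centred at y = −8 mm, and the drawer hasn't moved. Now the turnbuttons.

```bash
cat > turn.py <<'E'
from h import *
import sys
s=1 if sys.argv[1]=="L" else -1     # left: +y side
piv=np.array([-.032,.1755*s]); Z=.113
def pose(th,off):
    t=np.array([np.sin(th),-s*np.cos(th)]); pg=piv+.048*np.array([-np.cos(th),-s*np.sin(th)])
    c=pg-off*t; tx=-s*t
    return c, quat(b+np.arctan2(tx[1],tx[0])%(2*np.pi))
if arm.read_opening()>.05: arm.move_gripper(0.0,20)
c,q=pose(-.05,.037); arm.movep(toW(*c,.17),q); arm.line_to(toW(*c,Z),.12); arm.pause(.1)
f0=np.array(arm.read_ft_force())
for th in np.r_[np.arange(0,1.5,.15),1.5,1.54,1.57,1.59]:
    off=max(.017,.025-.05*th); c,q=pose(th,off); arm.line_to(toW(*c,Z),.04,ori=q)
    f=np.array(arm.read_ft_force())-f0; print(f"{th:.2f}",np.round(f,1))
    if np.linalg.norm(f[:2])>8: break
print(toB(arm.read_tool_pos()),arm.read_time())
c,q=pose(th,.035); arm.line_to(toW(*c,Z),.08); arm.line_to(toW(*c,.2),.15); print(arm.read_time())
E
python3 turn.py L
```

```text
0.00 [-0.4 -0.5  0.3]
0.15 [ 0.3 -0.7  0.2]
0.30 [0.6 0.2 0.8]
0.45 [-1.2 -1.2  0.3]
0.60 [-0.3 -0.9  0.3]
0.75 [ 0.4 -1.6 -0.5]
0.90 [-1.4 -1.3 -0.2]
1.05 [ 0.1 -0.8 -0.2]
1.20 [-0.2 -0.9 -0.5]
1.35 [0.6 0.9 0. ]
1.50 [-0.8  0.1 -0.7]
1.54 [-0.7 -0.5  0.7]
1.57 [-0.4  0.2  0.8]
1.59 [-1.4 -0.2  0.1]
[-0.0484128   0.12723749] 21.6667
22.775
```

```bash
python3 turn.py R; python3 - <<'E'
from h import *
arm.movep(toW(-.08,-.005,.32),quat(b+np.pi)); arm.pause(.15)
T=(arm.read_tool_pos(),arm.read_eef_rot()); cv2.imwrite("pics/w4.png",snapshot("wrist")); np.savez("w4.npz",p=T[0],q=T[1]); print(T,arm.read_time())
E
```

```text
0.00 [0.9 0.4 0.1]
0.15 [ 0.5  0.9 -0. ]
0.30 [ 0.4  0.3 -0.9]
0.45 [0.1 1.1 0.6]
0.60 [ 0.9  0.2 -0.1]
0.75 [ 1.  -0.1  0. ]
0.90 [0.3 0.8 0.1]
1.05 [-0.1 -0.4  0.9]
1.20 [ 0.6  0.5 -0.3]
1.35 [-0.2 -0.5 -0.1]
1.50 [0.5 0.1 0.2]
1.54 [ 0.2  0.5 -0.4]
1.57 [0.3 0.2 0.8]
1.59 [-0.9 -0.9  0.2]
[-0.04846386 -0.12731714] 29.6583
30.7667
(array([ 0.53211874, -0.06104947,  0.31911466]), array([-1.08366231e-01,  9.94110604e-01,  7.79932254e-05, -9.27481579e-04])) 32.5917
```

View pics/w4.png

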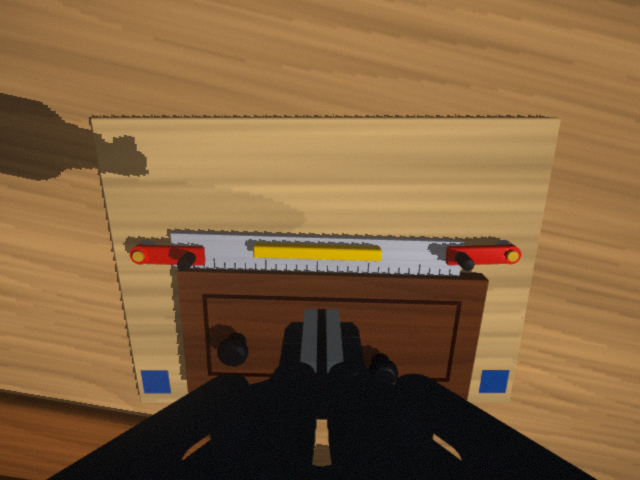

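Both bars lie across the straightedge ends, the left one from its pivot at (513,256) and the right one from (138,256). One quick numeric check of the bar angles and the gap comes before handing in.

```bash
python3 - <<'E'
from h import *
d=np.load("w4.npz"); T=(d["p"],d["q"]); im=cv2.imread("pics/w4.png"); hsv=cv2.cvtColor(im,cv2.COLOR_BGR2HSV)
f=lambda uv,z: toB(ray("wrist",uv,z,T))
H,S,V=[hsv[...,i].astype(int) for i in range(3)]
m=(((H<8)|(H>172))&(S>170)&(V>150))
for nm,u0,u1 in (("R",120,215),("L",440,530)):
    P=[]
    for u in range(u0,u1):
        r=np.where(m[235:275,u])[0]
        if len(r)>6: P.append(f((u,235+r.min()),.0325))
    P=np.array(P); lo,hi=P[:,1].min()+.014,P[:,1].max()-.014; P=P[(P[:,1]>lo)&(P[:,1]<hi)]
    print(nm,len(P),"slope dx/dy",np.polyfit(P[:,1],P[:,0],1)[0])
E
python3 -c "
import cv2;im=cv2.imread('pics/w4.png')
a=cv2.resize(im[225:295,160:260],None,fx=6,fy=6,interpolation=0)[:290*2];b=cv2.resize(im[225:295,410:510],None,fx=6,fy=6,interpolation=0)
import numpy as np
cv2.imwrite('pics/c4.png',cv2.resize(cv2.hconcat([a[:420],b[:420]]),(800,280)))"
```

```text
R 26 slope dx/dy 0.1576088103500194
L 23 slope dx/dy -0.06259544295099988
```

View pics/c4.png

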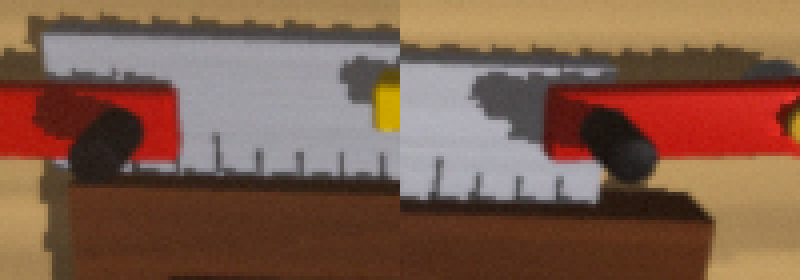

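The bars sit at about 1.57–1.6 rad and the graduated edge is still flush. A shadow skewed the right bar's mask slope, but its edge in the crop is straight across. Handing in.

```bash
python3 - <<'E'
from h import *
print(arm.read_time(), np.round(arm.read_ft_force(),1)); ticket.finish_job()
E
```

```text
32.5917 [-0.  -0.2  0.5]
the job is handed in; nothing more can be done
```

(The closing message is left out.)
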